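Sort the loose hardware and snap the nut pot shut

TASK

Put the loose hardware away by type: both hexagon nuts into the round metal pot and the bolt into the empty open bin standing near it. Then press the snap lid onto the pot's neck until it clicks, and keep pressing after the click until it is fully home, squashing the rubber seal down as far as it goes; finish still gripping the lid by its knob and pressing it home, without letting go. Leave the loose slotted steel block where it lies.

Things in the scene. Friction and masses are not known exactly. Their poses are not given: they have to be found in the camera images.
- pot: round open aluminium parts pot on a 90x90x6 mm dark steel foot plate screwed to the worktop (it does not move). Origin: centre of the plate's underside, z up. Body 68 mm wide up to the shoulder at z = 38 mm; above it a neck 54 mm wide with a 48 mm bore, its rim at z = 60 mm. Inner floor at z = 10 mm. Four spring-loaded steel balls stick 3.4 mm out of the neck at z = 51 mm; a black rubber seal ring (67 mm wide, top at z = 42.5 mm) lies on the shoulder round the neck's foot.
- pot_mouth (a point): centre of the pot's mouth, level with the rim, 60 mm above the worktop
- seal (a joint): how far the pot's sprung rubber seal ring is pressed down: 0 when free, 0.0035 m fully squashed (about 2 N to start, about 11 N at full travel, then a hard stop)
- lid_knob (a point): centre of the grip knob of the loose black snap lid (60 g), 39 mm above the lid's lower edge. The knob is an upright cylinder 26 mm wide and 22 mm high in the middle of the lid's flat top, so the knob's foot is 11 mm below this point. The lid is 67 mm wide, 50 mm high in all with the knob, hollow below; it stands upright on its open edge at the start. Its yaw does not matter.
- lid_foot (a point): centre of the lid's lower open edge, z up through the knob. The bead inside it (57 mm bore) slides over the neck and past the four balls: the push rises to 8-16 N as the edge comes from 54 to 49 mm above the worktop, then drops and the balls pull the lid down (the click). Clicked, the edge is below 46 mm; at 42.5 mm it meets the seal; fully home it is at about 39 mm.
- nut_a_mid (a point): centre of a loose steel hexagon nut lying flat, 19 mm across the flats, 22 mm across the corners, 11 mm high, so the centre is 5.5 mm above what it lies on; two opposite flats face along its x axis. Belongs in the pot.
- nut_b_mid (a point): centre of the second, equal steel nut, same axes. Belongs in the pot.
- bolt_mid (a point): middle of the loose steel hexagon bolt, 57 mm long, standing on its 7 mm high, 19 mm wide head with its 10 mm wide shank straight up (z); the middle is 28.5 mm above its foot. Belongs in the bin.
- bin_floor (a point): centre of the inner floor, 2 mm above the worktop, of the empty dark grey open bin, which is fixed. Inside it is about 83 mm along x (from -43 to 40 mm) and 105 mm along y; walls 3 mm thick and 62 mm high, the front wall (on its -x side) only 35 mm.
- block: loose machined steel block with a slot along its top, 40x60x28 mm, origin at its underside; not to be disturbed
Not all that is in view belongs to the job. Leave any green look-alike of the part that bears bin_floor alone. Of the things shaped like the part that bears lid_knob, the black one is meant.

How it is judged:
By the outcome, as a careful person would: the job done as asked, in the order asked, and still so for the second after the job is handed in, while the arm keeps its last pose, push and grip.
It also fails if it takes over 72 s, if anything falls off the work surface, if the arm or the gripper's body presses on something with over 40 N, if the wrist force passes 120 N, or if a joint passes its speed limit or range.

ROBOT

A 7-joint arm with a two-finger parallel gripper is mounted at the origin on a cart in front of the work surface, level with it; the furniture and walls round the work are solid. World frame = base frame: x ahead of the robot, y to its left, z up, the work surface at z = 0. Lengths are in m, angles in rad, forces in N, time in s.
With the tool pointing down it reaches from about 0.35 to 0.9 m from the base axis. Payload 8.1 kg.
Tool frame: the origin (TCP) lies at the centre of the arm's flange, where the gripper is bolted on; the fingertips stand 178 mm ahead of it and the grasp point (between the pads) lies 159 mm ahead of it; z points along the fingers, y is the direction in which the jaws open and shut (so a half turn about z gives the same grasp; the last joint's range is limited). The gripper opens to 92 mm and grips with 3 to 60 N. Pads are 19 mm wide; open, the fingers measure 130 mm over their backs; the gripper's body (75 mm by 190 mm) begins 47 mm behind the grasp point.
Start: joints at [-1.419, 0.434, 0.025, 1.573, -0.012, 1.134, -0.075], TCP at [0.158, 0.605, 0.405] pointing down, gripper open.
Joint ranges: [-2.62, 2.62], [-0.44, 2.09], [-1.27, 1.32], [0.08, 2.57], [-1.32, 4.46], [0.12, 2], [-2.74, 2.74]. Speed limits (rad/s): [2.22, 2.22, 3.01, 3.01, 3.14, 3.14, 3.14].

INTERFACE

Orientations are given as a rotation vector (axis times angle).
In Python, from cell import arm, get_image, camera_model gives the robot as it stands. The module is installed in compiled form; this text tells all that it offers.
- The arm moves only by the shell command python3 -m pendant 'ROWS' [FORCE]. ROWS is JSON, a list that holds one entry, the list of rows, each a list of 7 numbers: the shift along the tool's x, y, z in mm, then the turn, a rotation vector about the tool's x, y, z in rad, then the closure, from -1 (fully open) to 1 (shut). In form: [[[x, y, z, rx, ry, rz, hand], ...]]. A call has 1 to 20 rows; each row is the pose to reach, as a shift and turn from the pose commanded when the call began, along the tool's axes at that moment; what a row does not reach only later rows make up. A row lasts 1/8 s, in which the tool goes at most 62.5 mm and 10.7 degrees, less where a joint would pass 70% of its speed; a pose out of reach is approached as far as the arm can. A call with a gripper value outside its range is refused whole. The fingers move at their own pace and stop on an object; FORCE is the grip in N (left out, the last holds). Time passes only in rows, so rows that repeat a pose let the fingers close. It gives the time, the measured TCP pose, the force and the opening at its end, in the units of the state.
- arm.observe(): the state, without advancing time (a new reading comes with each control period).
- get_image(name): name is "scene" or "side" or "wrist"; returns the picture (420x560x3 uint8, red, green, blue); there is no depth.
- camera_model(name): a dict with "fx", "fy", "cx", "cy" (pixels), "position" and "orientation" of the camera in the world; the wrist camera has in their place "T_tool_cam" (4x4, takes a point from camera to tool coordinates, whose origin is the TCP and whose axes are the flange's). Camera axes: x right, y down, z forward; pixel columns grow to the right and rows downward; lengths in m; the calibration is good to about 2 mm. The wrist camera is an equidistant fisheye: a pixel r from the principal point sees the ray r / f radians off the axis. A picture is of the moment at which its call begins: read the wrist's pose just before it. camera_model takes no time and is no camera call.
- arm.sign_off(): hands the job in, once; it reports no verdict.
The state is a dict: "clock": time; "joints": joint angles; "dq": joint speeds; "joint_efforts": joint torques, N m; "position": TCP position; "ee_rot": TCP orientation; "force": force on the tool from outside, world axes, zero at the start; "ft_torque": the same for the moment, N m; "width": opening from 0.0 (shut) to 1.0 (fully open).
Only numpy, scipy, OpenCV 4.12 (cv2) and the standard library are available. Lean on these libraries where they do the work, as an engineer would, in place of code of your own. Each camera call takes 0.05 s, during which the arm holds its last target.

## Working session

There is one attempt and no reset: what is moved stays moved. The work goes in short steps, Python scripts to look and compute and a shell command to move; the robot and the scene stay as the last step left them, time stands still between calls to the robot, and variables do not carry over. Pictures are saved under pics/ and viewed, and the job is handed in when it is done.

```bash
mkdir -p pics; ls; python3 - <<'E'
from cell import arm,get_image,camera_model
import cv2
print(arm.observe())
for n in ["scene","side","wrist"]:
    print(n,camera_model(n))
    cv2.imwrite(f"pics/{n}0.png",get_image(n)[:,:,::-1])
E
```

```text
pics
{'clock': 0.0, 'joints': array([-1.41861403,  0.43520668,  0.02498459,  1.57407486, -0.01160382,
        1.13401955, -0.07511823]), 'dq': array([-0.00080272,  0.00036806, -0.00164183,  0.00091883, -0.00081997,
       -0.00037143,  0.00133   ]), 'joint_efforts': array([-6.38912370e-04, -6.67853022e+01,  9.84925367e-01, -3.14475524e+01,
       -6.05460559e-02,  4.29012103e-02,  1.91947561e-04]), 'position': array([0.15749945, 0.60459156, 0.40396363]), 'ee_rot': array([-3.99277999e-01, -3.11605903e+00,  2.45404335e-03]), 'force': array([ 0.26389246,  0.05862844, -0.591569  ]), 'ft_torque': array([ 0.01872645, -0.01717251,  0.04262947]), 'width': 0.997597540863571}
scene {'fx': 544.8524998435773, 'fy': 544.8524998435773, 'cx': 281.7711313601548, 'cy': 209.86222119303812, 'position': array([-0.01790578,  1.30838432,  0.92892312]), 'orientation': array([-0.63040356,  2.49628539, -1.37515168])}
side {'fx': 465.0870784028029, 'fy': 465.0870784028029, 'cx': 277.83218388040115, 'cy': 214.05835412257935, 'position': array([0.23152684, 1.12095193, 1.01692802]), 'orientation': array([-0.49632733,  2.70292844, -1.2277569 ])}
wrist {'fx': 325.19226210127806, 'fy': 325.19226210127806, 'cx': 280.5559269608717, 'cy': 202.39377255704142, 'T_tool_cam': array([[ 3.19367711e-04, -9.62215323e-01, -2.72289495e-01,
         7.34358115e-02],
       [ 9.99999893e-01,  2.16391053e-04,  4.08215855e-04,
        -1.05564759e-03],
       [-3.33870541e-04, -2.72289597e-01,  9.62215290e-01,
         1.92535650e-02],
       [ 0.00000000e+00,  0.00000000e+00,  0.00000000e+00,
         1.00000000e+00]])}
```

View pics/scene0.png

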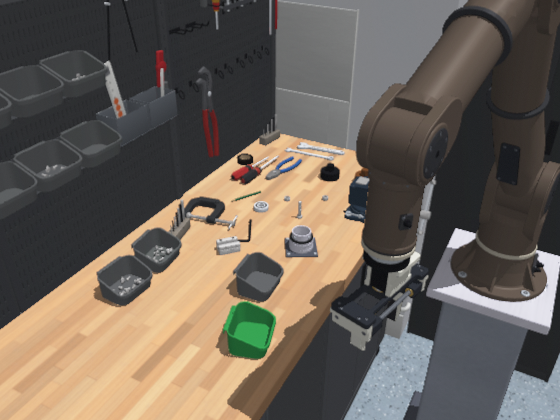

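View pics/side0.png

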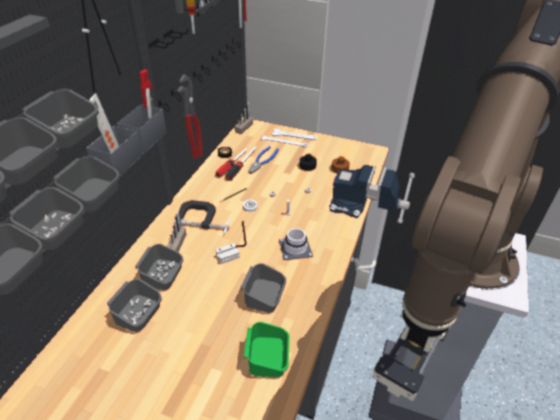

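View pics/wrist0.png

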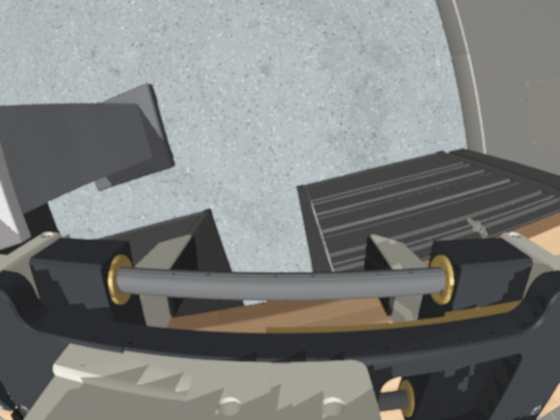

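```bash
cat > h.py <<'E'
import numpy as np,cv2
from scipy.spatial.transform import Rotation as R
from cell import arm,get_image,camera_model
def px2w(n,u,v,z):
    m=camera_model(n); d=np.array([(u-m['cx'])/m['fx'],(v-m['cy'])/m['fy'],1])
    d=R.from_rotvec(m['orientation']).apply(d); p=m['position']; return p+d*(z-p[2])/d[2]
def w2px(n,P):
    m=camera_model(n); c=R.from_rotvec(m['orientation']).inv().apply(np.array(P)-m['position'])
    return np.array([m['fx']*c[...,0]/c[...,2]+m['cx'],m['fy']*c[...,1]/c[...,2]+m['cy']]).T
def Ttool(o=None):
    o=o or arm.observe(); T=np.eye(4);T[:3,:3]=R.from_rotvec(o['ee_rot']).as_matrix();T[:3,3]=o['position'];return T
def wpx2w(T,u,v,z):
    m=camera_model('wrist'); x=u-m['cx'];y=v-m['cy'];r=np.hypot(x,y);a=r/m['fx']
    d=np.array([np.sin(a)*x/max(r,1e-9),np.sin(a)*y/max(r,1e-9),np.cos(a)])
    W=T@m['T_tool_cam']; d=W[:3,:3]@d;p=W[:3,3]; return p+d*(z-p[2])/d[2]
def ww2px(T,P):
    m=camera_model('wrist'); W=np.linalg.inv(T@m['T_tool_cam']); c=W[:3,:3]@np.array(P)+W[:3,3]
    r=np.hypot(c[0],c[1]);a=np.arctan2(r,c[2])*m['fx']; return m['cx']+a*c[0]/r,m['cy']+a*c[1]/r
def togo(P,yaw=None,o=None):
    "shift (mm, tool axes) and rz to bring TCP to P, tool down, tool x axis heading yaw"
    T=Ttool(o); s=T[:3,:3].T@(np.array(P)-T[:3,3])*1000
    h=lambda y: np.array([[np.cos(y),np.sin(y),0],[np.sin(y),-np.cos(y),0],[0,0,-1]])
    cur=np.arctan2(T[1,0],T[0,0]); 
    rv=R.from_matrix(T[:3,:3].T@h(cur if yaw is None else yaw)).as_rotvec()
    return s.round(1),rv.round(4),'curyaw',cur.round(3)
E
python3 - <<'E'
import cv2
a=cv2.imread('pics/scene0.png')[125:305,215:415]; cv2.imwrite('pics/sc0c.png',cv2.resize(a,None,fx=3.3,fy=3.3,interpolation=cv2.INTER_CUBIC))
a=cv2.imread('pics/side0.png')[120:310,200:400]; cv2.imwrite('pics/si0c.png',cv2.resize(a,None,fx=3,fy=3,interpolation=cv2.INTER_CUBIC))
E
```

```text
(no output)
```

View pics/sc0c.png

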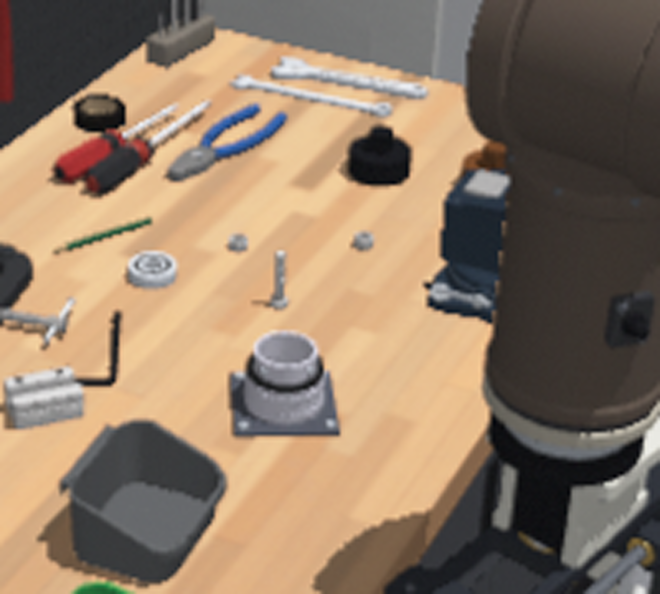

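View pics/si0c.png

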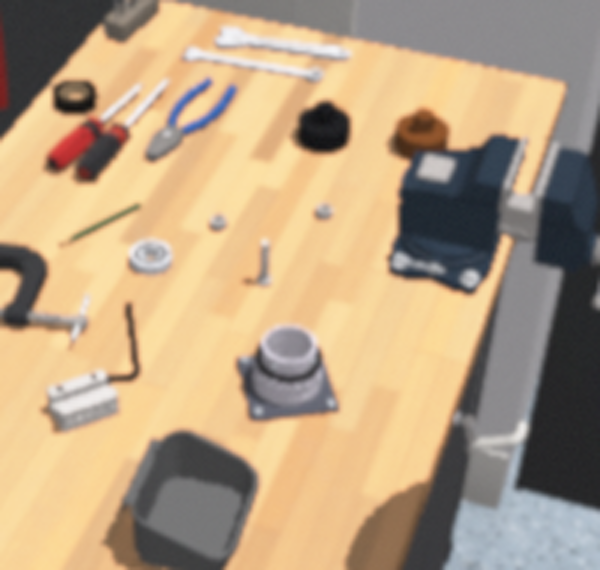

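```bash
python3 - <<'E'
from h import *
def s(u,v): return 'scene',215+u/3.3,125+v/3.3
def d(u,v): return 'side',200+u/3,120+v/3
for k,a,b,z in [('nut1',(237,242),(218,222),.0055),('nut2',(363,240),(323,211),.0055),('boltfoot',(277,304),(264,281),.003),('bolttop',(281,253),(265,242),.057),('pot rim',(286,349),(289,345),.06),
 ('lid knob top',(379,133),(323,108),.05),('lid low',(380,166),(324,134),.015),('bin floor near',(160,515),(200,520),.002),('block',(45,385),(82,395),.028)]:
    print(k,px2w(*s(*a),z).round(4),px2w(*d(*b),z).round(4))
print('bin rim corners', [px2w(*d(*c),.062).round(3) for c in [(187,432),(135,512),(257,487)]])
print('vise', [px2w(*d(*c),.0).round(3) for c in [(395,265),(470,290)]],px2w(*d(410,170),.12).round(3))
E
```

```text
nut1 [ 0.6712 -0.0484  0.0055] [ 0.6708 -0.0558  0.0055]
nut2 [ 0.5635 -0.1127  0.0055] [ 0.564  -0.1199  0.0055]
boltfoot [0.5883 0.0292 0.003 ] [0.5878 0.0195 0.003 ]
bolttop [0.5881 0.0248 0.057 ] [0.5891 0.0176 0.057 ]
pot rim [0.5132 0.1668 0.06  ] [0.5127 0.1629 0.06  ]
lid knob top [ 0.6096 -0.2505  0.05  ] [ 0.6111 -0.2593  0.05  ]
lid low [ 0.6036 -0.2447  0.015 ] [ 0.6064 -0.2554  0.015 ]
bin floor near [0.5339 0.3477 0.002 ] [0.5318 0.3554 0.002 ]
block [0.6889 0.2729 0.028 ] [0.6888 0.272  0.028 ]
bin rim corners [array([0.563, 0.309, 0.062]), array([0.57 , 0.413, 0.062]), array([0.48 , 0.348, 0.062])]
vise [array([ 0.461, -0.063,  0.   ]), array([ 0.372, -0.053,  0.   ])] [ 0.461 -0.082  0.12 ]
```

```bash
python3 - <<'E'
from h import *
print(togo([.66,-.05,.32])); print(Ttool().round(3))
E
```

```text
(array([-651.3, -506.7,   84.8]), array([-0.0012,  0.0001, -0.    ]), 'curyaw', np.float64(2.887))
[[-0.968  0.252 -0.     0.157]
 [ 0.252  0.968 -0.001  0.605]
 [-0.    -0.001 -1.     0.404]
 [ 0.     0.     0.     1.   ]]
```

```bash
python3 -m pendant '[[[-651,-507,85,0,0,0,-1],[-651,-507,85,0,0,0,-1],[-651,-507,85,0,0,0,-1],[-651,-507,85,0,0,0,-1],[-651,-507,85,0,0,0,-1],[-651,-507,85,0,0,0,-1],[-651,-507,85,0,0,0,-1],[-651,-507,85,0,0,0,-1],[-651,-507,85,0,0,0,-1],[-651,-507,85,0,0,0,-1],[-651,-507,85,0,0,0,-1],[-651,-507,85,0,0,0,-1],[-651,-507,85,0,0,0,-1],[-651,-507,85,0,0,0,-1],[-651,-507,85,0,0,0,-1],[-651,-507,85,0,0,0,-1]]]' 20
python3 - <<'E'
from h import *
o=arm.observe();T=Ttool(o);np.save('T1.npy',T);im=get_image('wrist')[:,:,::-1]
cv2.imwrite('pics/w1.png',im);print(o['position'],o['joints'].round(2),o['clock'])
cv2.imwrite('pics/w1c.png',cv2.resize(im,None,fx=1.42,fy=1.42,interpolation=cv2.INTER_CUBIC))
E
```

```text
clock: 2.15
position: [0.6591, -0.0478, 0.3196]
ee_rot: [-0.396, -3.116, -0.002]
force: [0.0, 0.4, -0.2]
width: 1.003
[ 0.65910235 -0.04775185  0.31963823] [-0.18  0.57  0.26  1.59 -0.17  1.    1.46] 2.15
```

View pics/w1c.png

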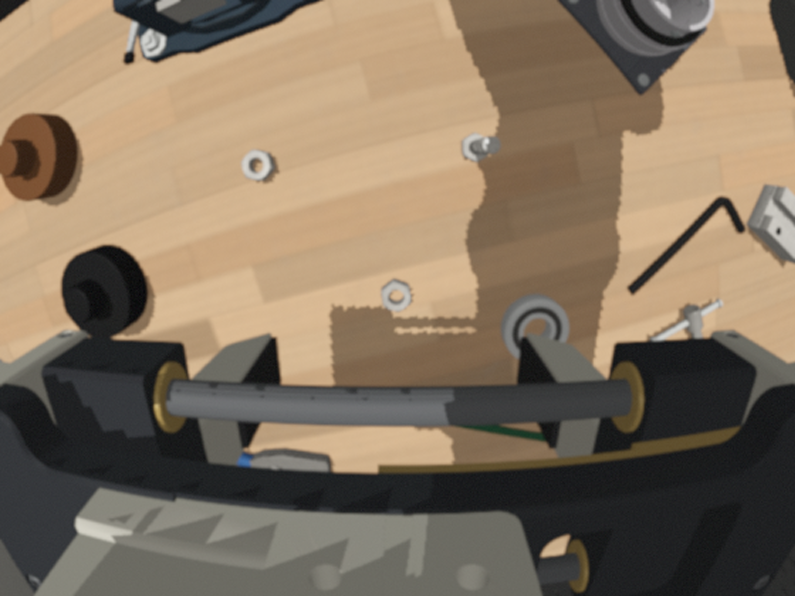

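```bash
python3 - <<'E'
from h import *
im=cv2.imread('pics/w1.png')
def c(x0,y0,w=40): return cv2.resize(im[y0:y0+w,x0:x0+w],(390,390),interpolation=cv2.INTER_CUBIC)
cv2.imwrite('pics/w1n.png',np.hstack([c(260,188),c(162,97)]))
T=np.load('T1.npy')
for k,u,v,z in [('nut1',397,295,.0055),('nut2',258,165,.0055),('boltfoot',477,147,.007),('bolttop',490,146,.057),('lidknob',88,305,.05),('pot',690,0,.06)]:
    print(k,wpx2w(T,u/1.42,v/1.42,z).round(4))
E
```

```text
nut1 [ 0.6732 -0.0529  0.0055]
nut2 [ 0.5654 -0.1184  0.0055]
boltfoot [0.591  0.0206 0.007 ]
bolttop [0.5915 0.0188 0.057 ]
lidknob [ 0.6157 -0.2536  0.05  ]
pot [0.5231 0.1682 0.06  ]
```

View pics/w1n.png

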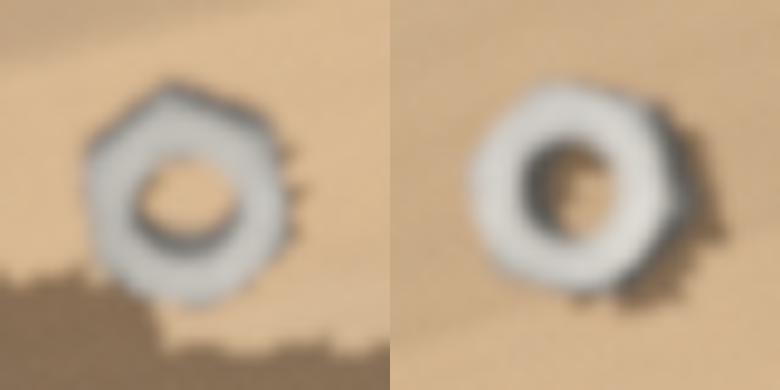

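```bash
python3 - <<'E'
from h import *
print(togo([.6725,-.053,.182],3.0)); 
E
```

```text
(array([-14.4,  -2.1, 137.9]), array([ 0.0013, -0.0007, -0.1105]), 'curyaw', np.float64(2.889))
```

```bash
python3 -m pendant '[[[-14,-2,60,0,0,-0.11,0],[-14,-2,100,0,0,-0.11,0],[-14,-2,100,0,0,-0.11,0],[-14,-2,100,0,0,-0.11,0]]]' 20
python3 - <<'E'
from h import *
o=arm.observe();T=Ttool(o);np.save('T2.npy',T);im=get_image('wrist')[:,:,::-1]
cv2.imwrite('pics/w2.png',im)
u,v=np.array(ww2px(T,[.6725,-.053,.0055]));print(u,v,togo([.6725,-.053,.182],3.0))
cv2.imwrite('pics/w2c.png',cv2.resize(im[150:300,180:380],None,fx=4,fy=4,interpolation=cv2.INTER_CUBIC))
E
```

```text
clock: 2.7
position: [0.6732, -0.0544, 0.2217]
ee_rot: [0.225, 3.131, 0.001]
force: [0.9, -0.0, 0.7]
width: 0.615
283.87611117979316 226.96876876435354 (array([ 1.4,  1.5, 40.2]), array([ 0.0006,  0.0033, -0.0024]), 'curyaw', np.float64(2.998))
```

View pics/w2c.png

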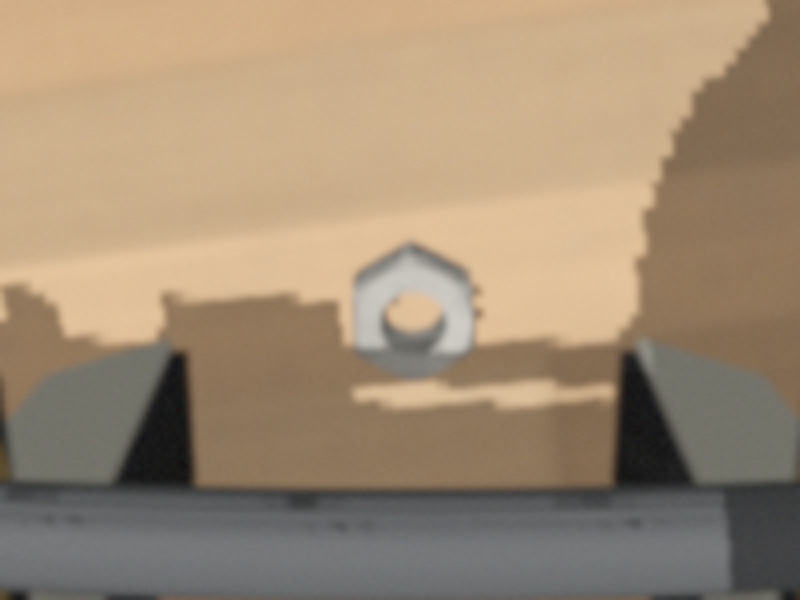

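```bash
python3 -m pendant '[[[0,1,30,0,0,0,0.1],[0,1,41,0,0,0,0.1],[0,1,41,0,0,0,0.1],[0,1,41,0,0,0,1],[0,1,41,0,0,0,1],[0,1,41,0,0,0,1],[0,1,41,0,0,0,1]]]' 25
```

```text
clock: 3.62
position: [0.6731, -0.0544, 0.1793]
ee_rot: [0.227, 3.133, 0.0]
force: [-1.6, -0.2, 4.9]
width: 0.199
```

```bash
python3 - <<'E'
from h import *
print(togo([.513,.165,.27])); 
E
```

```text
(array([190. , 194. , -90.8]), array([0.0002, 0.0007, 0.    ]), 'curyaw', np.float64(2.997))
```

```bash
python3 -m pendant '[[[0,0,-60,0,0,0,1],[0,0,-91,0,0,0,1],[190,194,-91,0,0,0,1],[190,194,-91,0,0,0,1],[190,194,-91,0,0,0,1],[190,194,-91,0,0,0,1],[190,194,-91,0,0,0,1],[190,194,-91,0,0,0,1],[190,194,-91,0,0,0,1]]]'
python3 - <<'E'
from h import *
o=arm.observe();T=Ttool(o);np.save('T3.npy',T);im=get_image('wrist')[:,:,::-1]
cv2.imwrite('pics/w3.png',im)
print(ww2px(T,[.513,.165,.06]))
cv2.imwrite('pics/w3c.png',cv2.resize(im[80:280,160:400],None,fx=3,fy=3,interpolation=cv2.INTER_CUBIC))
E
```

```text
clock: 4.75
position: [0.5136, 0.164, 0.2699]
ee_rot: [0.229, 3.132, -0.001]
force: [-0.4, 0.5, 0.2]
width: 0.201
(np.float64(283.70740898336743), np.float64(231.10299439179983))
```

View pics/w3c.png

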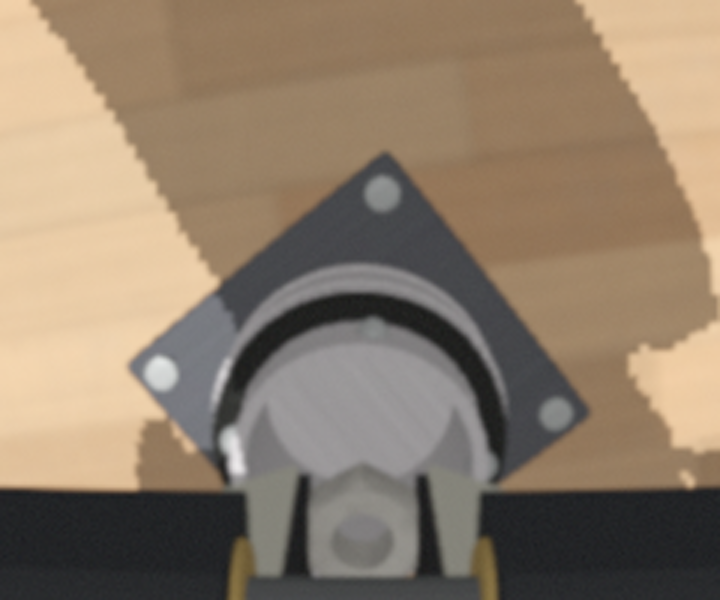

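```bash
python3 - <<'E'
from h import *
T=np.load('T3.npy'); f=lambda u,v,z:wpx2w(T,160+u/3,80+v/3,z)
a,b,c=f(388,152,.006),f(130,367,.006),f(590,410,.006)
print(a,b,c,(b+c)/2,np.linalg.norm(b-c),np.linalg.norm(b-a),np.linalg.norm(a-c))
im=cv2.imread('pics/w3.png'); im=cv2.resize(im,None,fx=3,fy=3,interpolation=cv2.INTER_CUBIC)
ctr=(b+c)/2
for r,z,col in[(.027,.06,(0,0,255)),(.024,.06,(0,255,255)),(.0335,.0425,(0,255,0))]:
  for t in np.linspace(0,6.28,120):
    u,v=ww2px(T,[ctr[0]+r*np.cos(t),ctr[1]+r*np.sin(t),z]); cv2.circle(im,(int(u*3),int(v*3)),1,col,-1)
cv2.imwrite('pics/w3o.png',im[240:840,480:1200])
E
```

```text
[0.45520345 0.17811326 0.006     ] [0.50039943 0.10266022 0.006     ] [0.53015132 0.22257424 0.006     ] [0.51527538 0.16261723 0.006     ] 0.1235497752876923 0.0879536048474749 0.08714334968964436
```

View pics/w3o.png

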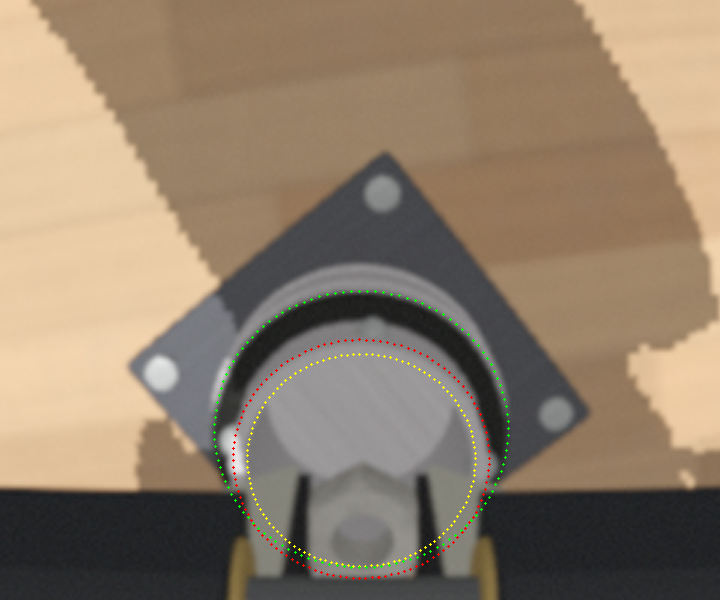

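```bash
python3 -m pendant '[[[-1.5,-1.5,27,0,0,0,1],[-1.5,-1.5,27,0,0,0,1],[-1.5,-1.5,27,0,0,0,0.2],[-1.5,-1.5,27,0,0,0,0],[-1.5,-1.5,27,0,0,0,0],[-1.5,-1.5,-10,0,0,0,0]]]'
python3 - <<'E'
from h import *
im=get_image('wrist')[:,:,::-1]
cv2.imwrite('pics/w4c.png',cv2.resize(im[80:280,160:400],None,fx=3,fy=3,interpolation=cv2.INTER_CUBIC))
print(togo([.565,-.1185,.27],3.236))
E
```

```text
clock: 5.55
position: [0.5132, 0.1631, 0.2785]
ee_rot: [-0.227, -3.129, 0.003]
force: [0.5, 0.0, 0.8]
width: 0.497
(array([ -90.1, -271.8,   13.9]), array([ 0.0015,  0.0031, -0.2396]), 'curyaw', np.float64(2.996))
```

View pics/w4c.png

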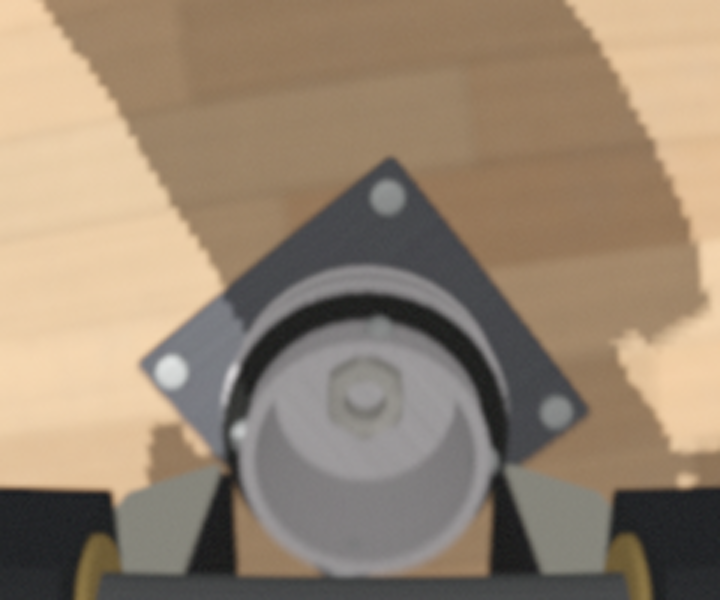

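```bash
python3 -m pendant '[[[-90,-271,14,0,0,-0.24,0],[-90,-271,14,0,0,-0.24,0],[-90,-271,14,0,0,-0.24,0],[-90,-271,14,0,0,-0.24,0],[-90,-271,14,0,0,-0.24,0],[-90,-271,54,0,0,-0.24,0],[-90,-271,54,0,0,-0.24,0],[-90,-271,54,0,0,-0.24,0]]]'
python3 - <<'E'
from h import *
o=arm.observe();T=Ttool(o);np.save('T5.npy',T);im=get_image('wrist')[:,:,::-1]
print(o['joints'])
u,v=np.array(ww2px(T,[.565,-.1185,.0055]));print((u-180)*4,(v-150)*4,togo([.565,-.1185,.182]))
cv2.imwrite('pics/w5c.png',cv2.resize(im[150:300,180:380],None,fx=4,fy=4,interpolation=cv2.INTER_CUBIC))
E
```

```text
clock: 6.6
position: [0.5644, -0.1172, 0.2266]
ee_rot: [-0.151, 3.137, 0.0]
force: [-0.1, 0.2, 0.4]
width: 0.501
[-0.00625885  0.56308431  0.1672376   1.88567527 -0.13835348  0.70342065
  1.90821657]
399.03127603349117 308.47123962464843 (array([-0.2, -1.3, 45. ]), array([-0.    ,  0.0016, -0.    ]), 'curyaw', np.float64(-3.045))
```

View pics/w5c.png

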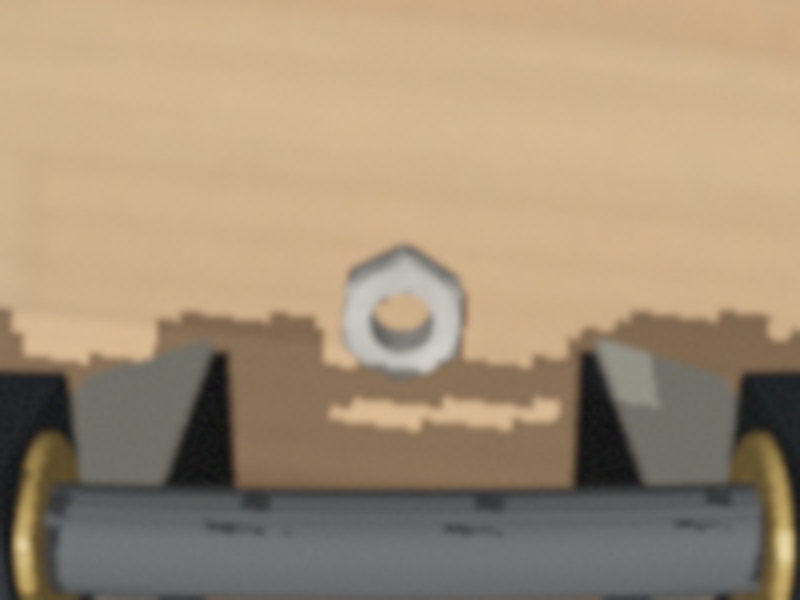

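```bash
python3 -m pendant '[[[-1,0,30,0,0,0,0.1],[-1,0,45,0,0,0,0.1],[-1,0,45,0,0,0,0.1],[-1,0,45,0,0,0,1],[-1,0,45,0,0,0,1],[-1,0,45,0,0,0,1],[-1,0,45,0,0,0,1]]]' 25
python3 - <<'E'
from h import *
print(togo([.515,.1625,.27]))
E
```

```text
clock: 7.52
position: [0.5654, -0.1178, 0.1814]
ee_rot: [-0.149, 3.137, -0.0]
force: [-0.7, 0.2, 7.5]
width: 0.199
(array([ 23.4, 283.8, -88.7]), array([-0.0001,  0.0011, -0.    ]), 'curyaw', np.float64(-3.047))
```

```bash
python3 -m pendant '[[[0,0,-60,0,0,0,1],[0,0,-89,0,0,0,1],[22,283,-89,0,0,0,1],[22,283,-89,0,0,0,1],[22,283,-89,0,0,0,1],[22,283,-89,0,0,0,1],[22,283,-89,0,0,0,1],[22,283,-89,0,0,0,1],[22,283,-89,0,0,0,1],[22,283,-62,0,0,0,1],[22,283,-62,0,0,0,1],[22,283,-62,0,0,0,1]]]'
python3 - <<'E'
from h import *
print(togo([.515,.1625,.243]))
E
```

```text
clock: 9.02
position: [0.5167, 0.1609, 0.2432]
ee_rot: [-0.147, 3.138, -0.0]
force: [0.2, 0.7, 0.4]
width: 0.199
(array([1.5, 1.8, 0.2]), array([-0.0003,  0.0001, -0.    ]), 'curyaw', np.float64(-3.048))
```

```bash
python3 -m pendant '[[[1,1,0,0,0,0,0.2],[1,1,0,0,0,0,0],[1,1,0,0,0,0,0],[1,1,-35,0,0,0,0],[1,1,-35,0,0,0,0]]]'
python3 - <<'E'
from h import *
im=get_image('wrist')[:,:,::-1]
cv2.imwrite('pics/w6c.png',cv2.resize(im[80:280,160:400],None,fx=3,fy=3,interpolation=cv2.INTER_CUBIC))
print(togo([.590,.020,.26]))
E
```

```text
clock: 9.65
position: [0.5161, 0.1631, 0.2799]
ee_rot: [-0.149, 3.134, 0.002]
force: [0.9, 1.5, 0.8]
width: 0.502
(array([ -60.4, -149.3,   18.7]), array([0.0008, 0.0023, 0.    ]), 'curyaw', np.float64(-3.046))
```

View pics/w6c.png

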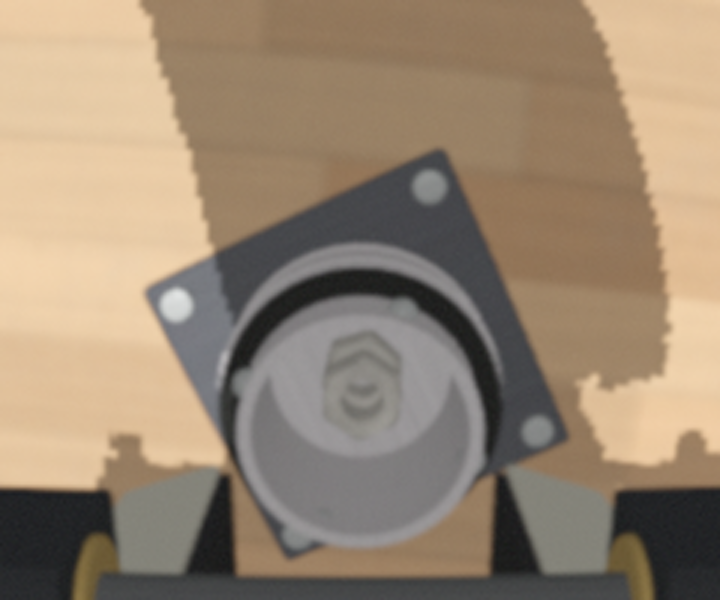

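Both nuts are in the pot, one stacked on or leaning against the other, well below the rim. Next is the bolt.

```bash
python3 -m pendant '[[[-60,-149,19,0,0,0,0],[-60,-149,19,0,0,0,0],[-60,-149,19,0,0,0,0],[-60,-149,19,0,0,0,0],[-60,-149,19,0,0,0,0]]]'
python3 - <<'E'
from h import *
o=arm.observe();T=Ttool(o);np.save('T7.npy',T);im=get_image('wrist')[:,:,::-1]
for z in(.007,.057):
  u,v=np.array(ww2px(T,[.590,.020,z]));print((u-180)*4,(v-150)*4)
print(togo([.59,.020,.201]))
cv2.imwrite('pics/w7c.png',cv2.resize(im[150:300,180:380],None,fx=4,fy=4,interpolation=cv2.INTER_CUBIC))
E
```

```text
clock: 10.32
position: [0.5886, 0.0208, 0.2579]
ee_rot: [0.15, -3.137, -0.001]
force: [0.5, 0.9, 0.8]
width: 0.501
400.81438997275677 260.34585041914397
400.7546058069736 362.3969763678449
(array([-1.4, -1.7, 57.2]), array([ 0.0009, -0.0011, -0.    ]), 'curyaw', np.float64(-3.045))
```

View pics/w7c.png

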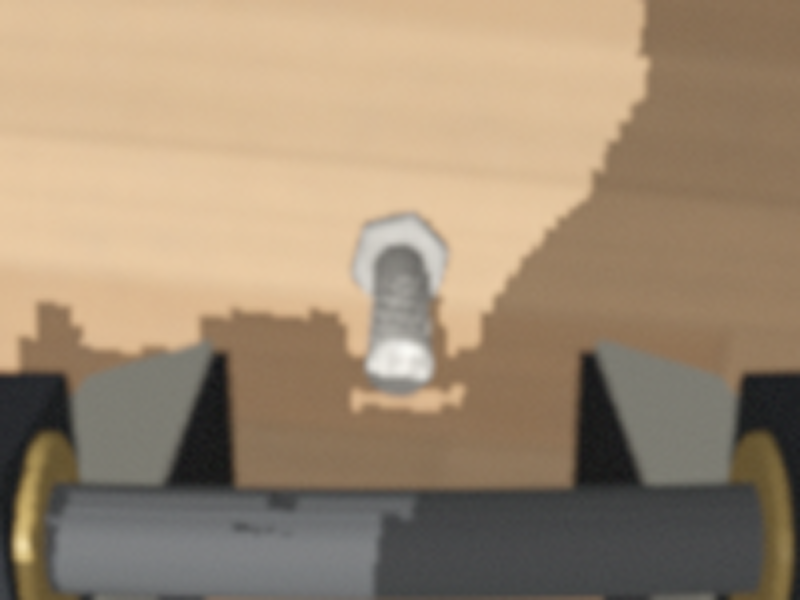

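```bash
python3 -m pendant '[[[-1,-1,30,0,0,0,0.2],[-1,-1,57,0,0,0,0.2],[-1,-1,57,0,0,0,0.2],[-1,-1,57,0,0,0,1],[-1,-1,57,0,0,0,1],[-1,-1,57,0,0,0,1],[-1,-1,57,0,0,0,1]]]' 25
python3 - <<'E'
from h import *
print(togo([.533,.352,.33]))
E
```

```text
clock: 11.25
position: [0.5905, 0.0193, 0.2025]
ee_rot: [-0.149, 3.137, 0.0]
force: [0.3, 0.3, 5.6]
width: 0.098
(array([  25.5,  336.7, -127.5]), array([0.0002, 0.0013, 0.    ]), 'curyaw', np.float64(-3.047))
```

```bash
python3 -m pendant '[[[0,0,-60,0,0,0,1],[0,0,-128,0,0,0,1],[0,0,-128,0,0,0,1],[25,336,-128,0,0,0,1],[25,336,-128,0,0,0,1],[25,336,-128,0,0,0,1],[25,336,-128,0,0,0,1],[25,336,-128,0,0,0,1],[25,336,-128,0,0,0,1],[25,336,-128,0,0,0,1]]]'
python3 - <<'E'
from h import *
o=arm.observe();T=Ttool(o);np.save('T8.npy',T);im=get_image('wrist')[:,:,::-1]
cv2.imwrite('pics/w8.png',im)
print(togo([.533,.352,.33]),o['force'])
cv2.imwrite('pics/w8c.png',cv2.resize(im[50:300,120:440],None,fx=2.4,fy=2.4,interpolation=cv2.INTER_CUBIC))
E
```

```text
clock: 12.5
position: [0.5322, 0.3534, 0.3287]
ee_rot: [0.155, -3.136, 0.0]
force: [0.4, -0.9, -0.4]
width: 0.099
(array([ 0.2,  0.9, -1.1]), array([-0.0013, -0.0009,  0.    ]), 'curyaw', np.float64(-3.046)) [ 0.37269233 -0.91043396 -0.37451984]
```

View pics/w8c.png

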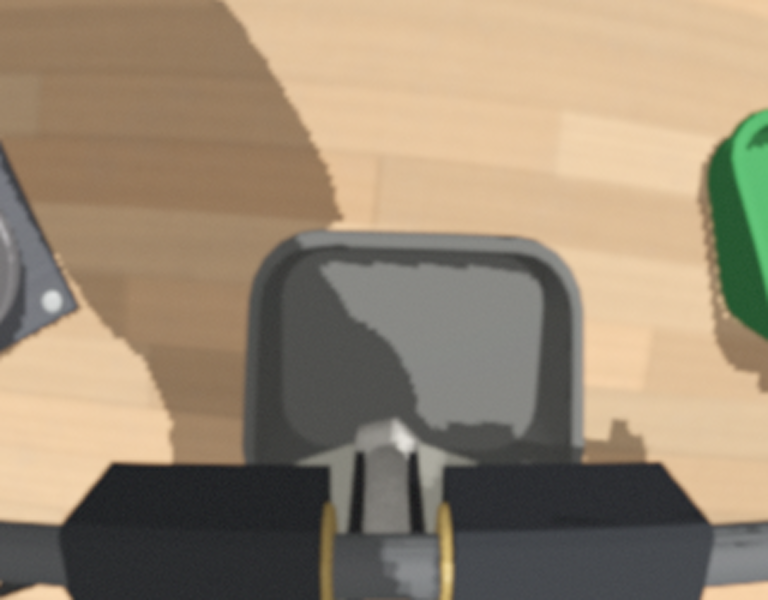

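```bash
python3 - <<'E'
from h import *
T=np.load('T8.npy'); f=lambda u,v,z:wpx2w(T,120+u/2.4,50+v/2.4,z).round(4)
print(f(412,350,.002),[f(*c,.002) for c in [(283,350),(545,350),(412,262),(412,445)]])
P=f(412,350,.002); P[2]=.224;print(togo(P))
E
```

```text
[0.5373 0.3639 0.002 ] [array([0.5425, 0.3114, 0.002 ]), array([0.5318, 0.4187, 0.002 ]), array([0.5014, 0.3601, 0.002 ]), array([0.5786, 0.3684, 0.002 ])]
(array([ -5.4,  12.5, 104.9]), array([-0.0013, -0.0009,  0.    ]), 'curyaw', np.float64(-3.046))
```

```bash
python3 -m pendant '[[[-5,12,50,0,0,0,1],[-5,12,100,0,0,0,1],[-5,12,118,0,0,0,1],[-5,12,118,0,0,0,1],[-5,12,118,0,0,0,0.3],[-5,12,118,0,0,0,0.3],[-5,12,118,0,0,0,0.3],[-5,12,60,0,0,0,0.3],[-5,12,0,0,0,0,-0.2],[-5,12,0,0,0,0,-0.2]]]'
python3 - <<'E'
from h import *
o=arm.observe();im=get_image('wrist')[:,:,::-1]
print(togo([.612,-.255,.33]),o['force'])
cv2.imwrite('pics/w9c.png',cv2.resize(im[50:300,120:440],None,fx=2.4,fy=2.4,interpolation=cv2.INTER_CUBIC))
E
```

```text
clock: 13.8
position: [0.5387, 0.3646, 0.3358]
ee_rot: [-0.149, 3.13, 0.009]
force: [0.5, -1.0, -0.8]
width: 0.519
(array([ -15. , -623.4,    0.9]), array([0.0032, 0.0048, 0.    ]), 'curyaw', np.float64(-3.046)) [ 0.54254661 -0.97718896 -0.84939237]
```

View pics/w9c.png

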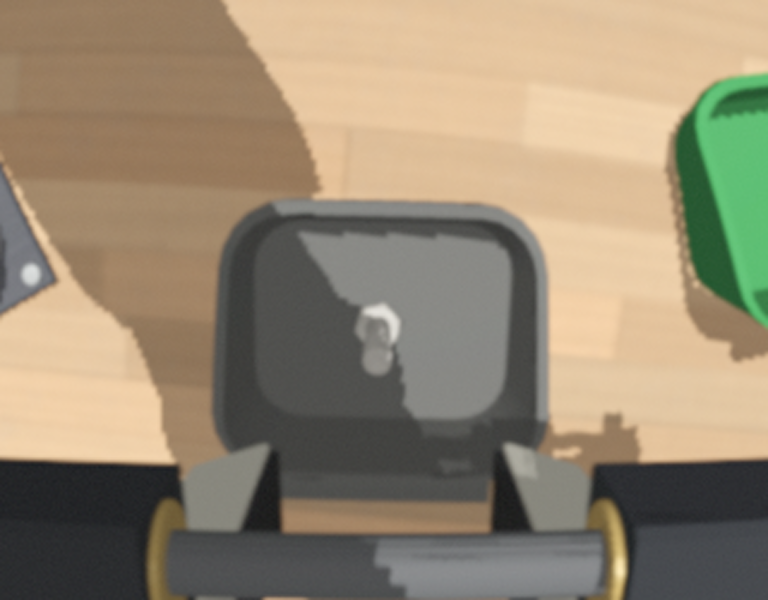

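```bash
python3 -m pendant '[[[-15,-620,0,0,0,0,-0.1],[-15,-620,0,0,0,0,-0.1],[-15,-620,0,0,0,0,-0.1],[-15,-620,0,0,0,0,-0.1],[-15,-620,0,0,0,0,-0.1],[-15,-620,0,0,0,0,-0.1],[-15,-620,0,0,0,0,-0.1],[-15,-620,0,0,0,0,-0.1],[-15,-620,0,0,0,0,-0.1],[-15,-620,40,0,0,0,-0.1],[-15,-620,40,0,0,0,-0.1],[-15,-620,40,0,0,0,-0.1],[-15,-620,40,0,0,0,-0.1]]]'
python3 - <<'E'
from h import *
o=arm.observe();T=Ttool(o);np.save('T10.npy',T);im=get_image('wrist')[:,:,::-1];cv2.imwrite('pics/w10.png',im)
print(togo([.612,-.255,.29]),o['joints'].round(2))
im=cv2.resize(im,None,fx=3,fy=3,interpolation=cv2.INTER_CUBIC)
cv2.imwrite('pics/w10c.png',im[330:900,480:1200])
E
```

```text
clock: 15.48
position: [0.6116, -0.2501, 0.29]
ee_rot: [-0.153, 3.137, 0.002]
force: [-0.5, 0.5, 1.0]
width: 0.55
(array([ 0.1, -5. ,  0.3]), array([0.0007, 0.0011, 0.    ]), 'curyaw', np.float64(-3.044)) [ 0.16  0.6   0.22  1.62 -0.16  0.94  2.11]
```

View pics/w10c.png

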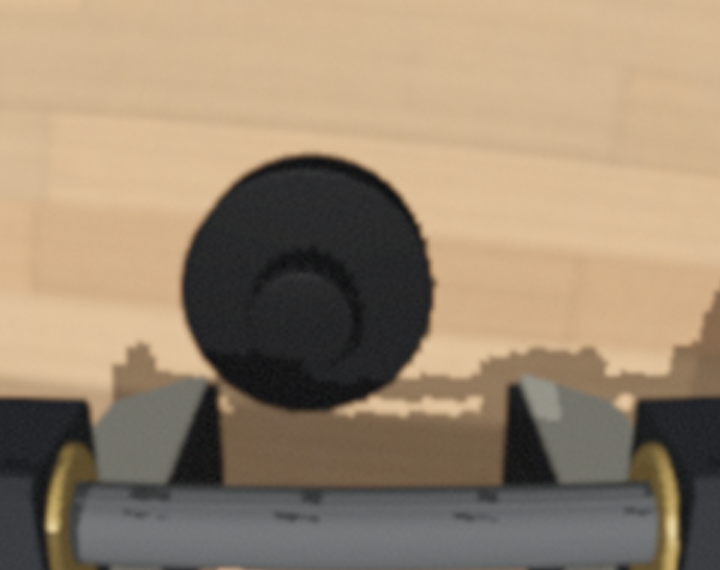

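```bash
python3 - <<'E'
from h import *
T=np.load('T10.npy'); f=lambda u,v,z:wpx2w(T,(480+u)/3,(330+v)/3,z).round(4)
c=f(302,320,.05);print(c,f(248,320,.05),f(355,320,.05))
im=cv2.resize(cv2.imread('pics/w10.png'),None,fx=3,fy=3,interpolation=cv2.INTER_CUBIC)
im=cv2.convertScaleAbs(im,alpha=1.7,beta=20)
for r,z,col in[(.013,.05,(0,0,255)),(.0335,.028,(0,255,0)),(.0335,.0,(255,255,0))]:
  for t in np.linspace(0,6.28,120):
    u,v=ww2px(T,[c[0]+r*np.cos(t),c[1]+r*np.sin(t),z]); cv2.circle(im,(int(u*3),int(v*3)),1,col,-1)
cv2.imwrite('pics/w10o.png',im[330:900,480:1200])
c[2]=.209;print(togo(c))
E
```

```text
[ 0.6125 -0.2649  0.05  ] [ 0.6138 -0.2778  0.05  ] [ 0.6113 -0.2523  0.05  ]
(array([  0.7, -14.9,  81.3]), array([0.0007, 0.0011, 0.    ]), 'curyaw', np.float64(-3.044))
```

View pics/w10o.png

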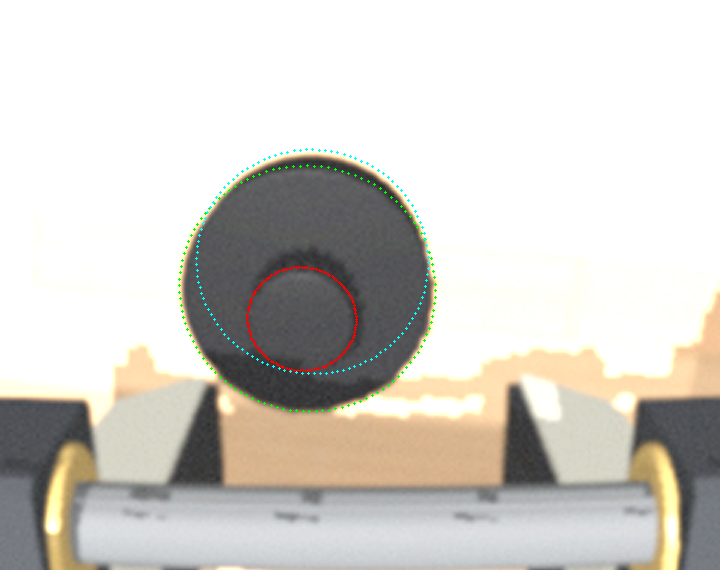

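```bash
python3 -m pendant '[[[0.5,-14.5,0,0,0,0,-0.1],[0.5,-14.5,50,0,0,0,-0.1],[0.5,-14.5,79,0,0,0,-0.1],[0.5,-14.5,79,0,0,0,-0.1]]]' 30
python3 - <<'E'
from h import *
o=arm.observe();T=Ttool(o);im=get_image('wrist')[:,:,::-1]
print(togo([.6125,-.2645,.21]),o['force'])
im=cv2.convertScaleAbs(cv2.resize(im,None,fx=3,fy=3,interpolation=cv2.INTER_CUBIC),alpha=1.5)
cv2.imwrite('pics/w11c.png',im[400:970,480:1200])
E
```

```text
clock: 16.02
position: [0.6114, -0.2667, 0.2092]
ee_rot: [0.149, -3.135, -0.001]
force: [0.8, 0.0, -0.3]
width: 0.551
(array([-0.8,  2.3,  0.9]), array([ 0.    , -0.0007, -0.    ]), 'curyaw', np.float64(-3.046)) [ 0.83151978  0.01812927 -0.3051235 ]
```

View pics/w11c.png

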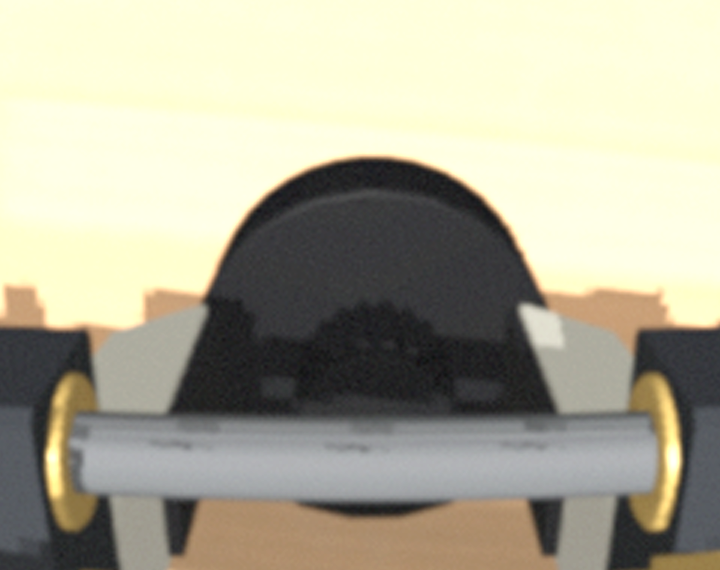

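```bash
python3 -m pendant '[[[-0.5,1,1,0,0,0,0.2],[-0.5,1,1,0,0,0,1],[-0.5,1,1,0,0,0,1],[-0.5,1,1,0,0,0,1],[-0.5,1,1,0,0,0,1]]]' 55
python3 - <<'E'
from h import *
o=arm.observe();print(togo([.515,.1625,.31]),o['joints'].round(2))
E
```

```text
clock: 16.7
position: [0.6126, -0.2656, 0.2104]
ee_rot: [-0.149, 3.137, -0.001]
force: [-0.6, 0.4, 6.6]
width: 0.266
(array([ 56.4, 435.4, -99.9]), array([-0.0004,  0.0011, -0.    ]), 'curyaw', np.float64(-3.046)) [ 0.2   0.7   0.2   1.66 -0.18  0.8   2.15]
```

```bash
python3 - <<'E'
from h import *
T=np.eye(4);T[:3,:3]=R.from_rotvec([-.149,3.134,.002]).as_matrix();T[:3,3]=[.5161,.1631,.2799]
# rim ellipse extremes read from w6c: outer left 235,right 488; bottom 548
f=lambda u,v,z:wpx2w(T,160+u/3,80+v/3,z).round(4)
a,b=f(148,292,.006),f(566,438,.006); c,d=f(440,150,.006),f(290,557,.006)
print((a+b)/2,(c+d)/2,np.linalg.norm(a-b),np.linalg.norm(c-d))
im=cv2.imread('pics/w6c.png');ctr=((a+b)/2+(c+d)/2)/2;print(ctr)
for r,z,col in[(.027,.06,(0,0,255)),(.024,.06,(0,255,255)),(.0335,.0425,(0,255,0))]:
  for t in np.linspace(0,6.28,120):
    u,v=ww2px(T,[ctr[0]+r*np.cos(t),ctr[1]+r*np.sin(t),z]); cv2.circle(im,(int((u-160)*3),int((v-80)*3)),1,col,-1)
cv2.imwrite('pics/w6o.png',im)
E
```

```text
[0.5154 0.1624 0.006 ] [0.5151  0.16215 0.006  ] 0.12272766599263592 0.12328085820596804
[0.51525  0.162275 0.006   ]
```

View pics/w6o.png

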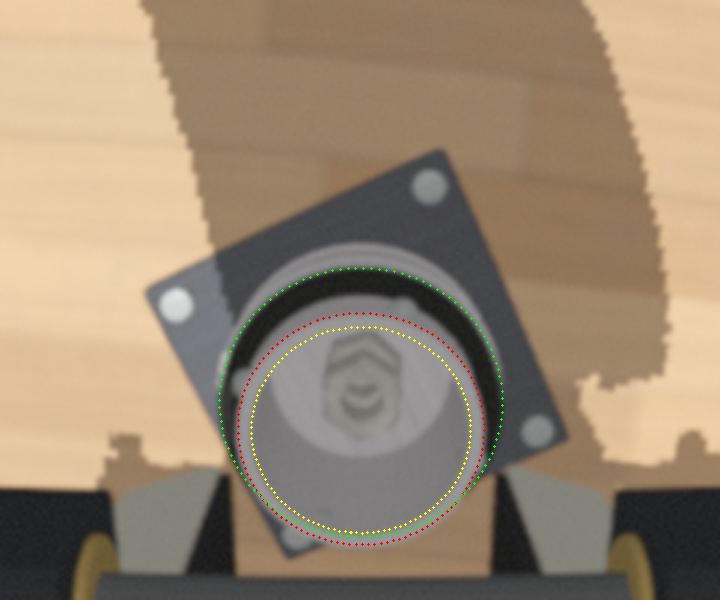

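```bash
python3 -m pendant '[[[0,0,-60,0,0,0,1],[0,0,-100,0,0,0,1],[56,434,-100,0,0,0,1],[56,434,-100,0,0,0,1],[56,434,-100,0,0,0,1],[56,434,-100,0,0,0,1],[56,434,-100,0,0,0,1],[56,434,-100,0,0,0,1],[56,434,-100,0,0,0,1],[56,434,-100,0,0,0,1],[56,434,-75,0,0,0,1],[56,434,-75,0,0,0,1],[56,434,-75,0,0,0,1]]]'
python3 - <<'E'
from h import *
o=arm.observe();T=Ttool(o);im=get_image('wrist')[:,:,::-1];np.save('T12.npy',T);cv2.imwrite('pics/w12.png',im)
print(togo([.5153,.1623,.2754]),o['force'],w2px('scene',[.515,.1625,.06]))
im=cv2.convertScaleAbs(cv2.resize(im,None,fx=3,fy=3,interpolation=cv2.INTER_CUBIC),alpha=1.3)
cv2.imwrite('pics/w12c.png',im[330:900,480:1200])
a=get_image('side')[:,:,::-1][170:290,210:370];cv2.imwrite('pics/si12.png',cv2.resize(a,None,fx=4.5,fy=4.5,interpolation=cv2.INTER_CUBIC))
E
```

```text
clock: 18.32
position: [0.5157, 0.1605, 0.2851]
ee_rot: [0.148, -3.138, 0.0]
force: [0.6, 0.7, -1.2]
width: 0.27
(array([ 0.3,  1.7, 10. ]), array([0.    , 0.0007, 0.    ]), 'curyaw', np.float64(-3.048)) [ 0.64148241  0.66245402 -1.15369268] [301.7491389  229.82356372]
```

View pics/w12c.png

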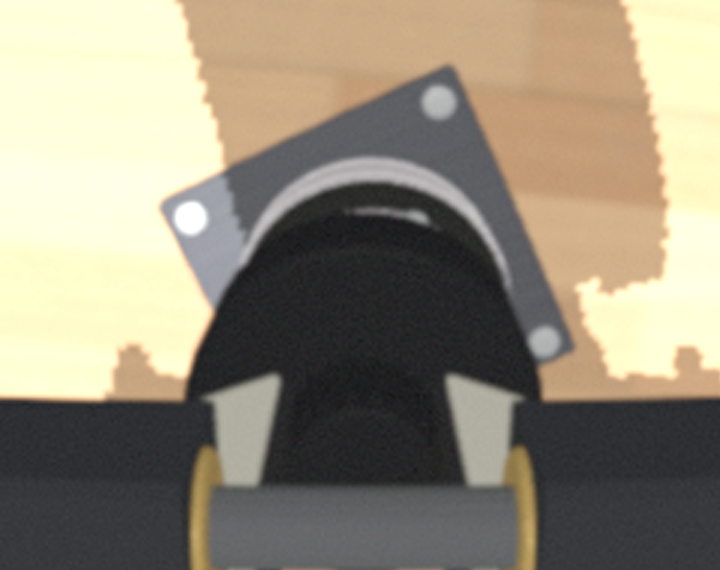

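View pics/si12.png

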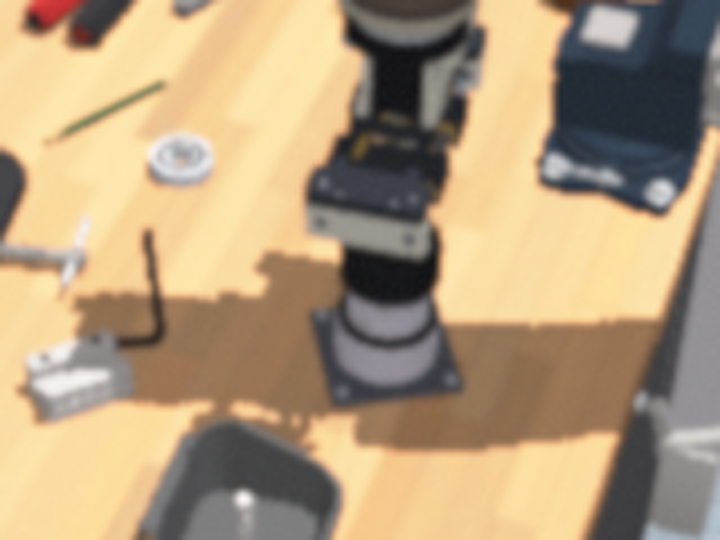

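```bash
python3 - <<'E'
from h import *
T=np.load('T12.npy')
im=cv2.convertScaleAbs(cv2.resize(cv2.imread('pics/w12.png'),None,fx=3,fy=3,interpolation=cv2.INTER_CUBIC),alpha=1.8,beta=25)
c=[.5157,.1605]; pc=[.5153,.1623]
for q,r,z,col in[(c,.0335,.0747,(0,0,255)),(c,.0335,.1027,(0,255,255)),(pc,.0335,.0425,(0,255,0)),(pc,.034,.038,(255,0,255))]:
  for t in np.linspace(0,6.28,160):
    u,v=ww2px(T,[q[0]+r*np.cos(t),q[1]+r*np.sin(t),z]); cv2.circle(im,(int(u*3),int(v*3)),1,col,-1)
cv2.imwrite('pics/w12o.png',im[330:900,480:1200])
E
```

```text
(no output)
```

View pics/w12o.png

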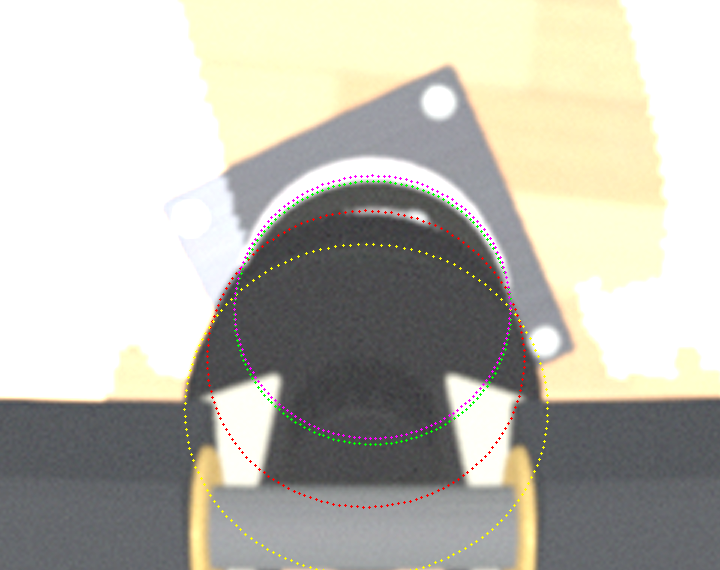

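```bash
python3 -m pendant '[[[0.3,1.6,8,0,0,0,1],[0.3,1.6,14,0,0,0,1],[0.3,1.6,18,0,0,0,1],[0.3,1.6,18,0,0,0,1],[0.3,1.6,18,0,0,0,1]]]' 60
python3 - <<'E'
from h import *
o=arm.observe();print(togo([.5153,.1623,.2494]),o['force'],o['ft_torque'])
E
```

```text
clock: 19.05
position: [0.5149, 0.1628, 0.2668]
ee_rot: [0.149, -3.138, -0.0]
force: [0.1, -0.3, -1.6]
width: 0.265
(array([-0.3, -0.6, 17.4]), array([ 0., -0., -0.]), 'curyaw', np.float64(-3.047)) [ 0.14020985 -0.29056507 -1.5723088 ] [ 0.00234172 -0.04856772 -0.03587686]
```

```bash
python3 -m pendant '[[[0,-0.3,3,0,0,0,1],[0,-0.3,5,0,0,0,1],[0,-0.3,6.5,0,0,0,1],[0,-0.3,8,0,0,0,1]]]' 60
python3 - <<'E'
from h import *
o=arm.observe();print(togo([.5153,.1623,.2494]),o['force'],o['ft_torque'])
E
```

```text
clock: 19.55
position: [0.5158, 0.1625, 0.26]
ee_rot: [-0.149, 3.135, 0.001]
force: [-0.8, -1.1, 9.1]
width: 0.266
(array([ 0.5, -0.2, 10.6]), array([0.0008, 0.0027, 0.    ]), 'curyaw', np.float64(-3.047)) [-0.788941   -1.09551314  9.10638935] [-0.26077044  0.23743053  0.00037255]
```

```bash
for i in 1; do python3 -m pendant '[[[0,0,2,0,0,0,1],[0,0,4,0,0,0,1],[0,0,5,0,0,0,1],[0,0,6,0,0,0,1]]]' 60; done
python3 - <<'E'
from h import *
o=arm.observe();print(togo([.5153,.1623,.2494]),o['force'],o['ft_torque'])
E
```

```text
clock: 20.05
position: [0.5149, 0.1626, 0.2527]
ee_rot: [0.15, -3.138, 0.0]
force: [-1.8, -0.7, 1.5]
width: 0.27
(array([-0.3, -0.3,  3.3]), array([ 0.    , -0.0001, -0.    ]), 'curyaw', np.float64(-3.046)) [-1.78909742 -0.67765637  1.48047147] [-0.03482666  0.09293125  0.00106776]
```

```bash
python3 -m pendant '[[[0,0,1.5,0,0,0,1],[0,0,3,0,0,0,1],[0,0,4,0,0,0,1],[0,0,4,0,0,0,1]]]' 60
python3 - <<'E'
from h import *
o=arm.observe();print(togo([.5153,.1623,.2494]),o['force'],o['ft_torque'])
E
```

```text
clock: 20.55
position: [0.515, 0.1626, 0.2493]
ee_rot: [-0.149, 3.138, 0.001]
force: [-3.2, 0.1, 10.2]
width: 0.267
(array([-0.3, -0.3, -0.1]), array([0.0003, 0.0004, 0.    ]), 'curyaw', np.float64(-3.047)) [-3.19443729  0.08331329 10.2223929 ] [-0.24691038  0.59423798  0.02115448]
```

```bash
python3 -m pendant '[[[0,0,0.8,0,0,0,1],[0,0,1.5,0,0,0,1],[0,0,1.5,0,0,0,1]]]' 60
python3 - <<'E'
from h import *
o=arm.observe();print(o['position'],o['force'],o['ft_torque'])
E
```

```text
clock: 20.92
position: [0.515, 0.1626, 0.2489]
ee_rot: [-0.149, 3.137, 0.001]
force: [-5.9, -2.2, 24.2]
width: 0.268
[0.51504335 0.16256221 0.24889226] [-5.93598127 -2.23246636 24.17509317] [-0.55516102  1.46638119  0.00654267]
```

```bash
python3 -m pendant '[[[0.4,-0.1,0.5,0,0,0,1],[0.4,-0.1,0.5,0,0,0,1],[0.4,-0.1,0.5,0,0,0,1],[0.4,-0.1,0.5,0,0,0,1]]]' 60
python3 - <<'E'
from h import *
for i in range(1):
  o=arm.observe();print(o['position'],o['force'],o['ft_torque'],o['width'],o['clock'])
T=Ttool(o);im=get_image('wrist')[:,:,::-1];s=get_image('side')[:,:,::-1];c=get_image('scene')[:,:,::-1]
im=cv2.convertScaleAbs(cv2.resize(im,None,fx=3,fy=3,interpolation=cv2.INTER_CUBIC),alpha=1.3)
cv2.imwrite('pics/w13c.png',im[330:900,480:1200])
f=lambda a:cv2.resize(a,(390,390),interpolation=cv2.INTER_CUBIC)
cv2.imwrite('pics/sd13.png',np.hstack([f(s[205:285,245:325]),f(c[200:280,260:340])]))
cv2.imwrite('pics/sc13.png',c)
print(arm.observe()['force'])
E
```

```text
clock: 21.42
position: [0.5149, 0.1625, 0.2488]
ee_rot: [-0.149, 3.136, 0.002]
force: [-7.4, -1.6, 27.4]
width: 0.27
[0.51493273 0.16247023 0.24882822] [-7.44669684 -1.63672889 27.43316173] [-6.15247804e-01  1.52048244e+00  3.81197069e-04] 0.26998061504008447 21.425
[-6.49187832 -2.38870117 27.4232137 ]
```

View pics/w13c.png

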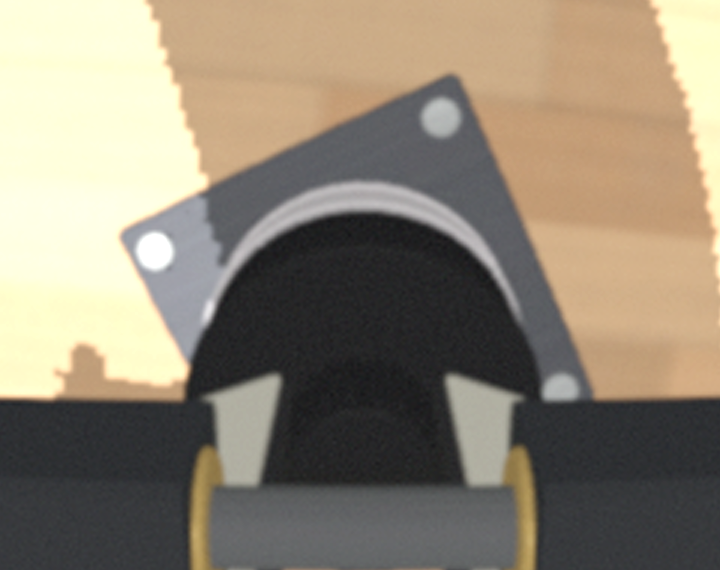

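View pics/sd13.png

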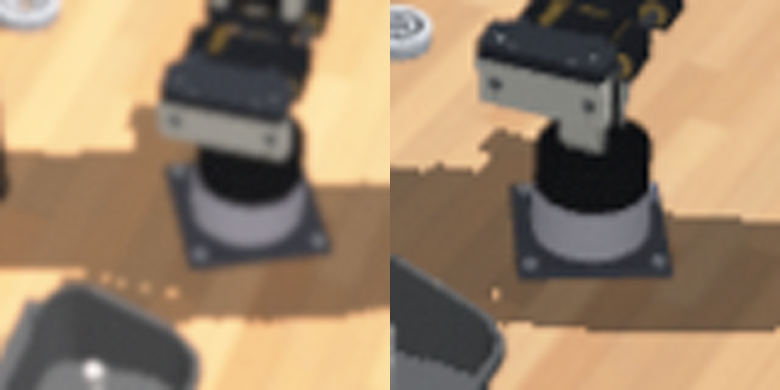

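View pics/sc13.png

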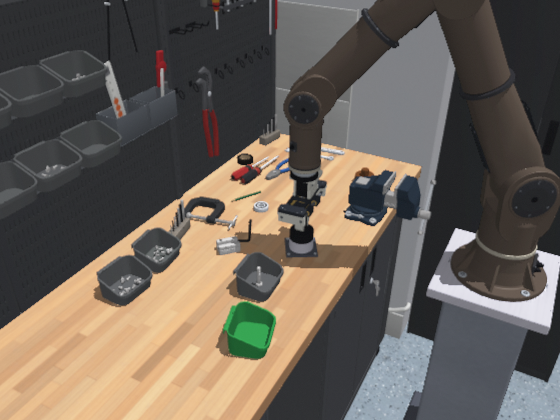

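```bash
python3 - <<'E'
from h import *
print(arm.sign_off())
E
```

```text
the job is handed in; nothing more can be done
None
```

The job is handed in at about 21.6 s on the robot's clock, well inside the 72 s limit. No verdict came back.

- **Hardware:** both hexagon nuts went into the pot and the bolt into the dark grey bin. The wrist pictures show the nuts lying one on or against the other, well below the rim, and the bolt standing upright on the bin floor.
- **Lid:** I gripped the black lid by its knob and pressed it onto the neck.
    - **Click:** the push rose to about 9 N and then fell to 1.5 N.
    - **Seal:** it reached about 10 N with the lid's edge near 39 mm. After that the force went to 27 N over only about 0.5 mm more travel, which is the hard stop.
- **End state:** the arm is still gripping at 60 N and pressing at about 27 N. The final pictures show the lid level on the shoulder with no seal visible. The steel block and the green bin are where they were.

Nothing failed. Two readings were not ideal:
- **Side force:** 6–7 N along x stayed on the lid while it was pressed. A 0.4 mm correction, made while pressing slightly harder, did not reduce it.
- **Camera mismatch:** the fixed cameras differed from each other by up to about 10 mm, and in places from the wrist camera by about as much. I worked from the wrist camera, and its overlays matched the parts to about 1 mm.

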